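# Interlock the sound-labyrinth channels

## Task

Build up the sound labyrinth on the black jig: push the loose aluminium channel, open side up as it lies, flush alongside the fixed one, and then slide the blue cap channel, open side down, off the white entry plate over the two until its leading end meets the orange stop, so that it straddles the seam and sits level with one flange down in each trough. Slide both channels along, do not lift them, and leave the other things on the shelf where they are.

Things in the scene. Friction and masses are not known exactly. Their poses are not given: they have to be found in the camera images.
- jig: Fixed jig: black base plate, 6 mm thick, flat on the shelf. Origin on its underside at shelf level; y runs along the channels, x across them (roughly away from the robot), z up. In its frame (mm) the plate spans x -105..105, y -170..190; the fixed channel, stop and entry plate stand on it. Home for the loose channel: centre at x 23. Home for the cap: centre at x 46, y -75.
- fixed_mid (a point): Fixed plain aluminium channel, open side up, screwed to the jig at its far side; 46 (x) x 120 (y) x 30 mm high, 3 mm walls, a low orange fence behind it. Point at its centre, at jig x 69, y -85, z 21 mm. Its near outer face, the seam, is at jig x 46.
- stop_face (a point): Orange stop wall across the -y end of the channels, 115 wide (jig x -15..100), 10 thick, top at z 38 mm. Point on its face towards the channels, at jig x 46, y -145, z 22 mm. The fixed channel touches it.
- plate_edge (a point): White entry plate 90 (x) x 173 (y) mm, its top 12 mm above the shelf. Point on top at the middle of its edge towards the channels, at jig x 46, y 12 mm; the plate runs from there in +y to y 185 mm.
- trough_mid (a point): Loose plain aluminium channel, open side up on the base plate, robot side; 46 (x) x 120 (y) x 30 mm high, 3 mm walls, 0.1 kg. Point at its centre, 15 mm above its underside. Starts 45-75 mm short of home in x, up to 9 degrees askew, 3-15 mm clear of the stop. Home: touching the fixed channel along its length; it need not touch the stop (centre jig y below -60 mm).
- cap_mid (a point): Blue cap channel, open side down on the entry plate; 46 (x) x 140 (y) x 32 mm high, 3 mm walls, 0.12 kg. Point at its centre, 16 mm above its flange tips. Slides towards jig -y; past the plate its tips drop 3 mm on to the two open-up channels' webs (z 9 mm), its web 2 mm over their flanges. Home: end at the stop, rear end at jig y -5; fits up to 16 mm off the seam.
- speaker_mid (a point): small black box loudspeaker 75 x 85 x 90 mm with a grey cone; bystander; point at its centre
- fork_mid (a point): upright matte aluminium tuning fork 155 mm tall on a round black rubber foot 64 mm across; bystander; point 30 mm above the surface on its axis
- piezo_mid (a point): ceramic piezo disc 38 mm across upright in a clear acrylic holder 50 x 60 x 50 mm; bystander; point 20 mm above the surface
- suction_mid (a point): blue silicone suction cup 48 mm across, 36 mm tall; bystander; point at its centre
- trough: the same loose aluminium channel; origin at the centre of its underside
- cap: the same blue cap channel; origin at the centre between its flange tips
Things that resemble listed ones, but are neither listed nor needed, are in the scene too. What is shaped like the trough but yellow is not meant. Of the things that look like the cap, the larger one is meant.

How it is judged:
By the outcome, as a careful person would: the job done as asked, in the order asked, and still so for the second after the job is handed in, with the robot touching nothing.
It also fails if it takes over 48 s, if anything falls off the work surface, if the arm or the gripper's body presses on something with over 40 N, if the wrist force passes 120 N, or if a joint passes its speed limit or range.

## Robot

A 6-joint arm with a two-finger parallel gripper is mounted at the origin on the work surface. World frame = base frame: x ahead of the robot, y to its left, z up, the work surface at z = 0. Lengths are in m, angles in rad, forces in N, time in s.
With the tool pointing down it reaches from about 0.275 to 0.825 m from the base axis. Payload 5.2 kg.
Tool frame: the origin (TCP) lies between the finger pads; the fingertips stand manip.tip_reach ahead of it and the grasp point (between the pads) lies 5 mm behind it (manip.tip_reach is the distance from the TCP to the fingertips, in m); z points along the fingers, y is the direction in which the jaws open and shut (so a half turn about z gives the same grasp; the last joint's range is limited). The gripper opens to 93 mm and grips with 3 to 60 N. Pads are 15 mm wide; open, the fingers measure 128 mm over their backs; the gripper's body (75 mm by 188 mm) begins 65 mm behind the grasp point.
Start: joints at [-1.552, 0.259, 1.535, -0, 1.348, -0.203], TCP at [0.121, -0.537, 0.233] pointing down, gripper open.
Joint ranges: [-3.14, 3.14], [-0.91, 2.08], [0.19, 2.58], [-1.22, 4.36], [0.22, 2.71], [-3.12, 3.12]. Speed limits (rad/s): [2.57, 2.57, 3.14, 3.14, 3.14, 3.14].

## Interface

Orientations are given as [roll, pitch, yaw] about the fixed x, y, z axes, in that order (R = Rz(yaw) Ry(pitch) Rx(roll)).
In Python, from station import status, imaging, manip, nets gives the robot as it stands.
- The arm moves only by the tool step_arm, never from a script. Its argument "motion" is a list that holds one entry, the list of rows, each a list of 6 numbers: the shift along the tool's x, y, z in units of 30 mm (1.0 is 30 mm), then the turn, a rotation vector about the tool's x, y, z in units of 6 degrees (1.0 is 6 degrees). A call has 1 to 10 rows; each row shifts and turns the commanded pose from where the row before left it, along the tool's axes as they then stand; what a row does not reach is not made up. A row lasts 1/12 s, in which the tool goes at most 41.7 mm and 7.16 degrees, less where a joint would pass 70% of its speed; a pose out of reach is approached as far as the arm can. A call is refused whole if a number of a shift passes 1 or a number of a turn 1, either way. A call with a gripper value outside its range is refused whole. "jaw" is the closure, from 0 (fully open) to 1 (shut), set as the call begins (left out, the last holds). The fingers move at their own pace and stop on an object; "newtons" is the grip in N (left out, the last holds). Time passes only in rows, so rows that do not move let the fingers close. It gives the time, the measured TCP pose, the force and the opening at its end, in the units of the state.
- status.sense(): the state, without advancing time (a new reading comes with each control period).
- imaging.read_camera(name): name is "scene" or "top" or "wrist"; returns (picture, depth): 400x640x3 uint8, red, green, blue; 400x640 float32, m along the optical axis (not along the pixel's ray), 0 where there is no reading.
- imaging.get_calibration(name): a dict with "camera_matrix" (3x3 intrinsics, pixels), "R" (3x3) and "t" (3): a world point X has camera coordinates R X + t. Camera axes: x right, y down, z forward; pixel columns grow to the right and rows downward; lengths in m; the calibration is good to about 2 mm. A picture is of the moment at which its call begins: read the wrist's pose just before it. get_calibration takes no time and is no camera call; for the wrist camera it gives the pose at the moment of the call.
- manip.sign_off(): hands the job in, once; it reports no verdict.
Trained networks look in the newest picture that a camera, given by its name, has taken for a name from the list of things; names that differ only in an ending like _2 or _b are one class to them, and where a whole thing is asked for, a point or a joint stands for the part that bears it (a point fixed in the world has none). Each returns a list of dicts, best first, with "conf" (0 to 1); they miss things now and then, are a little off and sometimes report something else, mostly with a low value. They report only what shows in the picture. A call takes as long as a camera call. They do not tell look-alikes from the thing itself.
- nets.search_frame(camera, query): "rect" ([left, top, right, bottom] as shares, 0 to 1, of the picture: columns of its width, rows of its height, round what is visible of it).
The state is a dict: "time": time; "joint_pos": joint angles; "joint_velocities": joint speeds; "joint_efforts": joint torques, N m; "eef_pos": TCP position; "orientation": TCP orientation; "force": force on the tool from outside, world axes, zero at the start; "wrist_torque": the same for the moment, N m; "width": opening from 0.0 (shut) to 1.0 (fully open).
Only numpy, scipy, OpenCV 4.12 (cv2) and the standard library are available. Lean on these libraries where they do the work, as an engineer would, in place of code of your own. Each camera call takes 0.05 s, during which the arm holds its last target. There are 200 camera calls.

## Working session

There is one attempt and no reset: what is moved stays moved. The work goes in short steps, Python scripts to look and compute and a tool call to move; the robot and the scene stay as the last step left them, time stands still between calls to the robot, and variables do not carry over. Pictures are saved under pics/ and viewed, about 8 in all and at most 12, crops included, and the job is handed in when it is done.

Besides the shell and the picture viewer there is one more tool, called after "Call:" in YAML: its name, and indented under it one key for each argument. step_arm: Moves the arm, as the interface text tells. Its arguments: {"type":"object","properties":{"motion":{"type":"array","items":{"type":"array","items":{"type":"array","items":{"type":"number"}}}},"jaw":{"type":"number"},"newtons":{"type":"number"}},"required":["motion"]}

```bash
mkdir -p pics; ls
cat > h.py <<'E'
import numpy as np, cv2
from station import status, imaging, manip, nets
def shot(cam,name=None):
    p,d=imaging.read_camera(cam)
    if name: cv2.imwrite(f'pics/{name}.png',p[:,:,::-1])
    return p,d,imaging.get_calibration(cam)
def cloud(d,c):
    K=np.array(c['camera_matrix']);v,u=np.mgrid[:d.shape[0],:d.shape[1]]
    P=np.stack([(u-K[0,2])/K[0,0]*d,(v-K[1,2])/K[1,1]*d,d],-1)
    W=(P-np.array(c['t']))@np.array(c['R']); W[d==0]=np.nan
    return W
E
python3 - <<'E'
from h import *
print(status.sense(), manip.tip_reach)
for cam in('scene','top'):
    p,d,c=shot(cam,cam+'0'); W=cloud(d,c)
    np.savez(f'{cam}0.npz',p=p,d=d,W=W)
    print(cam,np.round(-np.array(c['R']).T@c['t'],3))
    for q in('jig','fixed_mid','stop_face','plate_edge','trough','cap','speaker_mid','fork_mid','piezo_mid','suction_mid'):
        for r in nets.search_frame(cam,q)[:3]:
            b=np.array(r['rect'])*[640,400,640,400];u,v=(b[:2]+b[2:])/2
            print(q,round(r['conf'],2),b.round(),W[int(v),int(u)].round(3))
E
```

```text
pics
{'time': 0.0, 'joint_pos': array([-1.55178009e+00,  2.59342148e-01,  1.53609227e+00,  7.98058629e-06,
        1.34797226e+00, -2.02782580e-01]), 'joint_velocities': array([ 7.43624888e-04, -1.84992211e-03,  1.01614019e-04, -9.61572031e-05,
        2.45833800e-03, -2.75280074e-04]), 'joint_efforts': array([ 8.45559352e-04, -4.37304711e+01, -2.83999693e+01,  7.21767498e-02,
        4.15717775e-02, -1.26710038e-04]), 'eef_pos': array([ 0.12101651, -0.53598916,  0.23181445]), 'orientation': array([-3.13981736e+00, -3.72958079e-04,  2.21796719e-01]), 'force': array([ 0.4414996 ,  0.23996837, -0.09749884]), 'wrist_torque': array([-0.04203692,  0.02721833, -0.05209354]), 'width': 1.000878428639153} 0.014
scene [1.204 0.575 0.689]
jig 0.95 [262. 171. 389. 257.] [0.602 0.041 0.045]
fixed_mid 0.89 [261. 168. 389. 252.] [0.588 0.029 0.045]
stop_face 0.97 [259. 169. 391. 254.] [0.592 0.029 0.043]
stop_face 0.67 [295. 171. 336. 197.] [ 0.471 -0.117  0.009]
plate_edge 0.65 [263. 170. 392. 256.] [0.589 0.037 0.043]
trough 0.97 [311. 145. 348. 161.] [ 0.312 -0.198  0.023]
trough 0.76 [292. 172.
[... 569 characters left out ...]
.003]
plate_edge 0.81 [253. 158. 405. 265.] [ 0.536 -0.029  0.002]
trough 0.95 [334. 218. 384. 242.] [ 0.486 -0.102  0.009]
trough 0.68 [379. 291. 432. 331.] [ 0.29  -0.216 -0.   ]
cap 0.71 [201. 199. 230. 238.] [0.513 0.257 0.024]
cap 0.29 [459. 139. 498. 176.] [ 0.657 -0.391  0.085]
speaker_mid 0.97 [457. 221. 501. 258.] [ 0.456 -0.378  0.09 ]
fork_mid 0.61 [461. 142. 499. 174.] [ 0.654 -0.394  0.09 ]
piezo_mid 0.94 [287. 108. 315. 132.] [0.78  0.049 0.009]
piezo_mid 0.42 [271. 173. 324. 199.] [0.592 0.052 0.045]
suction_mid 0.65 [150. 196. 167. 210.] [0.551 0.4   0.033]
suction_mid 0.42 [254. 161. 408. 263.] [ 0.536 -0.034  0.003]
suction_mid 0.34 [266. 170. 322. 202.] [0.595 0.063 0.042]
```

Run:
```python
import cv2
a=cv2.imread('pics/top0.png')[80:340,130:530]
cv2.imwrite('pics/topc.png',cv2.resize(a,(800,520),interpolation=cv2.INTER_CUBIC))
a=cv2.imread('pics/scene0.png')[110:310,230:480]
cv2.imwrite('pics/scenec.png',cv2.resize(a,(750,600),interpolation=cv2.INTER_CUBIC))
```

```text
(no output)
```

View pics/topc.png

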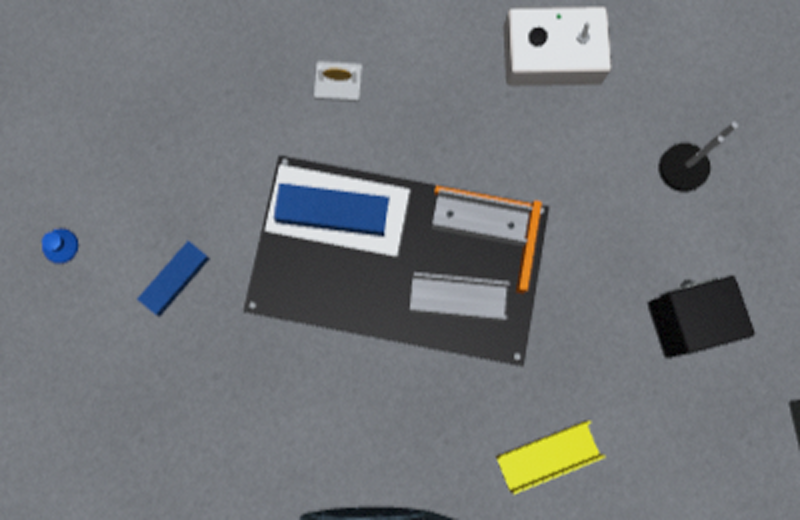

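View pics/scenec.png

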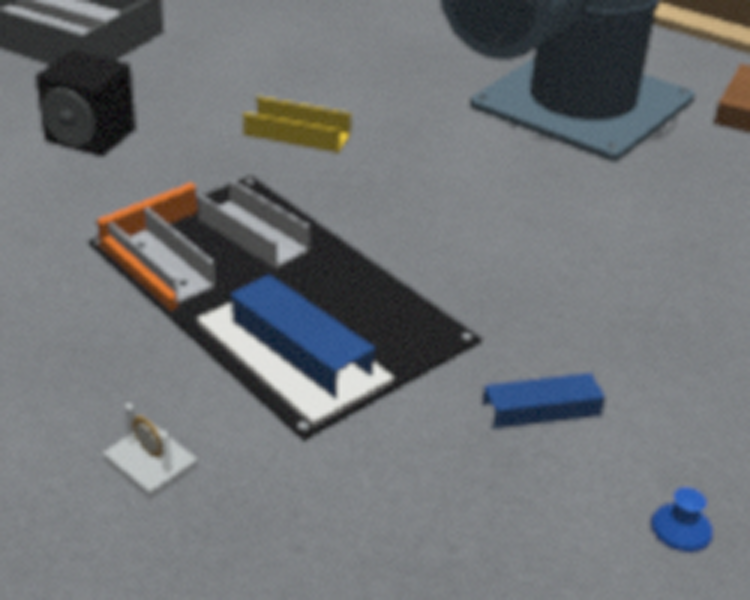

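The cap meant is the larger blue one on the white plate, crop (331,208). The small blue piece at (172,278) is a decoy. The trough is the grey channel at (459,295), and the yellow one at (551,456) is a decoy. Next I fit the poses.

```bash
cat >> h.py <<'E'
def ray(c,uv,z):
    K=np.array(c['camera_matrix']);R=np.array(c['R']);o=-R.T@np.array(c['t'])
    uv=np.atleast_2d(uv).astype(float)
    d=np.c_[(uv[:,0]-K[0,2])/K[0,0],(uv[:,1]-K[1,2])/K[1,1],np.ones(len(uv))]@R
    return (o+d*((z-o[2])/d[:,2])[:,None])[:,:2]
def rect(xy):
    (cx,cy),(w,h),a=cv2.minAreaRect((xy*1000).astype(np.float32)); 
    if w<h: a-=90;w,h=h,w
    a-=90; a=(a+90)%180-90     # yaw of frame whose y is the long side
    return np.round([cx,cy,w,h,a],1)
E
python3 - <<'E'
from h import *
z=np.load('top0.npz');p=z['p'];W=z['W'];c=imaging.get_calibration('top')
h=cv2.cvtColor(p,cv2.COLOR_RGB2HSV).astype(int);V=h[...,2];S=h[...,1];H=h[...,0]
roi=np.zeros(V.shape,bool);roi[150:270,245:412]=1
def big(m):
    n,l,s,_=cv2.connectedComponentsWithStats(m.astype(np.uint8));i=1+np.argmax(s[1:,4]);return l==i
def pts(m): v,u=np.nonzero(m);return np.c_[u,v]
print('V',V[250,270],V[290,200])
blk=big(roi&(V<70)); print('jig',rect(ray(c,pts(blk),.006)))
wh=big(roi&(V>170)&(S<40)); print('plate',rect(ray(c,pts(wh),.012)))
org=roi&(S>150)&(H<25); stop=big(cv2.morphologyEx((org).astype(np.uint8),cv2.MORPH_OPEN,np.ones((3,3)))); print('stop',rect(ray(c,pts(stop),.038)))
bl=roi&(S>100)&(H>95)&(H<130); print('cap',rect(ray(c,pts(bl),.044)), rect(W[bl&(W[...,2]>.038)][:,:2]))
tr=np.zeros_like(roi);tr[213:245,330:388]=1
web=big(tr&(V>120)&(S<40));print('web',rect(ray(c,pts(web),.009)))
m=tr&(W[...,2]>.025);print('flange pts',m.sum(),rect(W[m][:,:2]))
E
```

```text
V 124 124
jig [541.5 -27.7 357.9 207.4 -10.8]
plate [603.2  50.7 172.4  90.  -10.9]
stop [ 551.3 -190.5  115.8   14.7   79.1]
cap [596.3  57.  138.3  49.4  -7.2] [598.2  56.9 138.7  47.   -6.6]
web [ 489.6 -103.9  120.5   40.9   -5.4]
flange pts 173 [ 488.7 -103.5  118.2   46.6   -5.5]
```

Call:
step_arm:
  motion:
    - [[0, 0, 0, 0, 0, 0.982], [0, 0, 0, 0, 0, 0.982], [0, 0, 0, 0, 0, 0.982], [0, 0, 0, 0, 0, 0.982], [0.4, -0.9, 0, 0, 0, 0], [0.4, -0.9, 0, 0, 0, 0], [0.4, -0.9, 0, 0, 0, 0], [0.4, -0.9, 0, 0, 0, 0], [0.4, -0.9, 0, 0, 0, 0], [0.4, -0.9, 0, 0, 0, 0]]
  jaw: 0.4

```text
time: 1.93
eef_pos: [0.2228, -0.3898, 0.2327]
orientation: [3.141, -0.0, -0.19]
force: [0.2, -0.1, 0.2]
width: 0.596
```

Call:
step_arm:
  motion:
    - [[0.4, -0.9, 0, 0, 0, 0], [0.4, -0.9, 0, 0, 0, 0], [0.4, -0.9, 0, 0, 0, 0], [0.4, -0.9, 0, 0, 0, 0], [0.4, -0.9, 0, 0, 0, 0], [0.4, -0.9, 0, 0, 0, 0], [0.4, -0.9, 0, 0, 0, 0], [0.4, -0.9, 0, 0, 0, 0], [0.4, -0.9, 0, 0, 0, 0], [0.4, -0.9, 0, 0, 0, 0]]

```text
time: 2.77
eef_pos: [0.3916, -0.1471, 0.2329]
orientation: [3.141, -0.001, -0.19]
force: [-0.5, -0.8, 0.5]
width: 0.601
```

```bash
cat >> h.py <<'E'
J0=np.array([539.6,-37.5]);a=np.radians(-10.85);JX=np.array([np.cos(a),np.sin(a)]);JY=np.array([-np.sin(a),np.cos(a)])
def jig(xy): d=np.asarray(xy)*1000-J0; return np.stack([d@JX,d@JY],-1).round(1)
def me():
    s=status.sense(); print('t',round(s['time'],2),'jig',jig(s['eef_pos'][:2]),'z',(s['eef_pos'][2]*1000).round(1),'yaw',np.degrees(s['orientation'][2]).round(2),'F',s['force'].round(1),'w',s['width'].round(3))
E
python3 - <<'E'
from h import *
me(); p,d,c=shot('wrist','w1'); W=cloud(d,c); me()
np.savez('w1.npz',p=p,W=W)
E
```

```text
Traceback (most recent call last):
  File "h.py", line 25, in me
    s=status.sense(); print('t',round(s['time'],2),'jig',jig(s['eef_pos'][:2]),'z',(s['eef_pos'][2]*1000).round(1),'yaw',np.degrees(s['orientation'][2]).round(2),'F',s['force'].round(1),'w',s['width'].round(3))
                                                                                                                                                                                              ^^^^^^^^^^^^^^^^
AttributeError: 'float' object has no attribute 'round'
```

```bash
sed -i "s/s\['width'\].round(3)/round(float(s['width']),3)/" h.py
python3 - <<'E'
from h import *
me(); p,d,c=shot('wrist','w1'); W=cloud(d,c); me()
np.savez('w1.npz',p=p,W=W)
E
```

```text
t 2.77 jig [-124.7 -135.5] z 232.9 yaw -10.86 F [-0.5 -0.8  0.5] w 0.601
t 2.82 jig [-123.4 -131.4] z 232.9 yaw -10.76 F [0.4 1.9 0.5] w 0.601
```

View pics/w1.png

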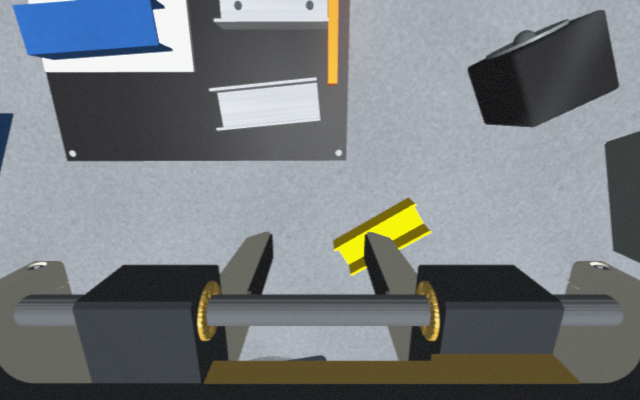

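The wrist view shows the trough at (268,103), the fixed channel above it and the orange stop at (333,40). The stop is parallel to the tool. A quick numeric check of the jig frame from here:

Run:
```python
from h import *
z=np.load('w1.npz');W=z['W'];p=z['p'];h=cv2.cvtColor(p,cv2.COLOR_RGB2HSV).astype(int)
J=jig(W[...,:2]);Z=W[...,2]*1000
jx,jy=J[...,0],J[...,1]
top=(Z>30)&(Z<42)
print('trough',rect(J[top&(jx>-80)&(jx<10)&(jy>-143)&(jy<0)]/1000))
f=top&(jx>35)&(jx<52)&(jy>-140)&(jy<0);print('fixed near flange x',np.percentile(jx[f],[2,50,98]),'y',np.percentile(jy[f],[1,99]))
o=(h[...,0]<25)&(h[...,1]>150)&(jx>-40)&(Z>34);print('stop y',np.percentile(jy[o],[2,98]),'x',np.percentile(jx[o],[1,99]))
g=(Z>0)&(Z<9)&(h[...,2]<90)&(jx<-60)&(jx>-130)&(jy<0)&(jy>-200);print('plate edge',np.percentile(jx[g],1),np.percentile(jy[g],1))
w=(h[...,2]>180)&(jy>0)&(jy<60)&(Z>8)&(Z<16)&(jx<40);print('white x,y min',np.percentile(jx[w],1),np.percentile(jy[w],1))
```

```text
trough [-27.6 -78.6 135.4  60.    6.4]
fixed near flange x [48.  49.2 51.4] y [-137.9   -22.62]
stop y [-150.8 -141.9] x [-12.008  66.7  ]
plate edge -101.1 -46.254999999999995
white x,y min 2.9 15.6
```

Call:
step_arm:
  motion:
    - [[0.28, -0.52, 0.86, 0, 0, 0], [0.28, -0.52, 0.86, 0, 0, 0], [0.28, -0.52, 0.86, 0, 0, 0], [0.28, -0.52, 0.86, 0, 0, 0], [0, 0, 0.86, 0, 0, 0], [0, 0, 0.86, 0, 0, 0], [0, 0, 0.86, 0, 0, 0], [0, 0, 0.86, 0, 0, 0], [0, 0, 0, 0, 0, 0], [0, 0, 0, 0, 0, 0]]
  jaw: 0.35

```text
time: 3.65
eef_pos: [0.4348, -0.0932, 0.0256]
orientation: [-3.141, 0.003, -0.19]
force: [-0.0, -1.2, -0.7]
width: 0.651
```

```bash
python3 -c "
from h import *; me()"
```

```text
t 3.65 jig [-92.5 -74.4] z 25.6 yaw -10.87 F [-0.  -1.2 -0.7] w 0.651
```

Call:
step_arm:
  motion:
    - [[0.24, 0, 0, 0, 0, 0], [0.24, 0, 0, 0, 0, 0], [0.24, 0, 0, 0, 0, 0], [0.24, 0, 0, 0, 0, 0], [0.24, 0, 0, 0, 0, 0], [0.24, 0, 0, 0, 0, 0], [0.24, 0, 0, 0, 0, 0], [0.24, 0, 0, 0, 0, 0], [0.24, 0, 0, 0, 0, 0], [0, 0, 0, 0, 0, 0]]

```text
time: 4.48
eef_pos: [0.5013, -0.1063, 0.0264]
orientation: [3.141, -0.002, -0.19]
force: [0.2, 0.1, 0.2]
width: 0.647
```

Call:
step_arm:
  motion:
    - [[0.1, 0, 0, 0, 0, 0], [0.1, 0, 0, 0, 0, 0], [0.1, 0, 0, 0, 0, 0], [0, 0, 0, 0, 0, 0]]

```text
time: 4.82
eef_pos: [0.5088, -0.1076, 0.0263]
orientation: [3.141, -0.001, -0.19]
force: [0.1, -0.1, 0.5]
width: 0.646
```

Run:
```python
from h import *; me(); p,d,c=shot('top','top1'); me()
a=p[140:280,235:425,::-1]; cv2.imwrite('pics/top1c.png',cv2.resize(a,(760,560),interpolation=cv2.INTER_CUBIC))
p,d,c=shot('wrist','w2')
```

```text
t 4.82 jig [-17.1 -74.6] z 26.3 yaw -10.86 F [ 0.1 -0.1  0.5] w 0.646
t 4.87 jig [-17.4 -74.6] z 26.3 yaw -10.86 F [0.4 0.2 0.1] w 0.654
```

View pics/w2.png

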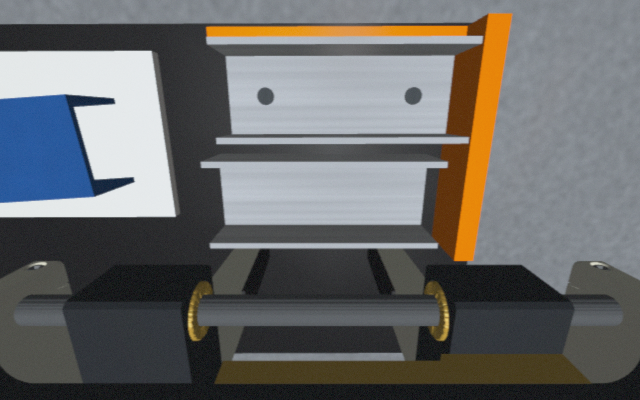

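The trough is square, with a gap of about 9 mm (rows 139 to 163). I keep pushing and watch the force.

Call:
step_arm:
  motion:
    - [[0.1, 0, 0, 0, 0, 0], [0.1, 0, 0, 0, 0, 0], [0.07, 0, 0, 0, 0, 0], [0, 0, 0, 0, 0, 0]]

```text
time: 5.25
eef_pos: [0.5168, -0.1091, 0.0264]
orientation: [3.141, -0.001, -0.19]
force: [0.9, 1.0, 0.3]
width: 0.649
```

Call:
step_arm:
  motion:
    - [[0.05, 0, 0, 0, 0, 0], [0, 0, 0, 0, 0, 0]]

```text
time: 5.42
eef_pos: [0.5171, -0.1091, 0.0261]
orientation: [-3.142, 0.001, -0.189]
force: [-2.5, 1.6, 1.4]
width: 0.648
```

Call:
step_arm:
  motion:
    - [[0.05, 0, 0, 0, 0, 0], [0, 0, 0, 0, 0, 0]]

```text
time: 5.58
eef_pos: [0.5172, -0.109, 0.026]
orientation: [-3.141, 0.004, -0.189]
force: [-6.7, -0.4, 4.4]
width: 0.649
```

Call:
step_arm:
  motion:
    - [[0.08, 0, 0, 0, 0, 0], [0, 0, 0, 0, 0, 0]]

```text
time: 5.75
eef_pos: [0.5173, -0.1089, 0.0256]
orientation: [-3.141, 0.009, -0.188]
force: [-11.5, -1.4, 8.7]
width: 0.649
```

Run:
```python
from h import *; me()
p,d,c=shot('wrist'); cv2.imwrite('pics/w3.png',cv2.resize(p[10:260,190:520,::-1],(792,600)))
```

```text
t 5.75 jig [ -8.4 -74.3] z 25.6 yaw -10.79 F [-11.5  -1.4   8.7] w 0.649
```

View pics/w3.png

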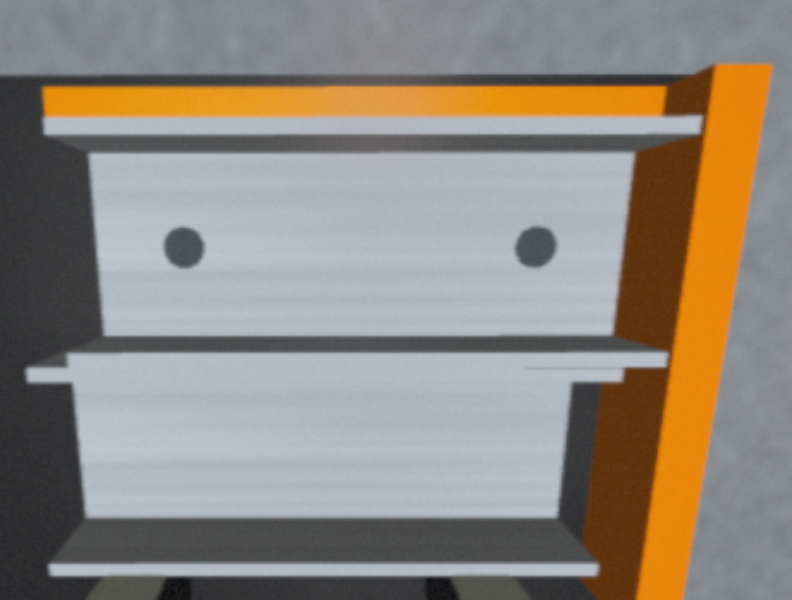

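The trough is flush and parallel along the seam, resting at 11 N. I back off, lift, go over the cap and turn -90 degrees so that joint 6 stays in range.

Call:
step_arm:
  motion:
    - [[-0.3, 0, 0, 0, 0, 0], [-0.7, 0, 0, 0, 0, 0], [0, 0, -0.9, 0, 0, 0], [0, 0, -0.9, 0, 0, 0], [0, 0, -0.9, 0, 0, 0], [0.34, -0.9, 0, 0, 0, 0], [0.34, -0.9, 0, 0, 0, 0], [0.34, -0.9, 0, 0, 0, 0], [0.34, -0.9, 0, 0, 0, 0], [0.34, -0.9, 0, 0, 0, 0]]
  jaw: 0

```text
time: 6.63
eef_pos: [0.5685, 0.0199, 0.1075]
orientation: [-3.141, -0.002, -0.19]
force: [0.4, -0.8, 0.9]
width: 0.998
```

Call:
step_arm:
  motion:
    - [[0.34, -0.9, 0, 0, 0, 0], [0.34, -0.9, 0, 0, 0, 0], [0.34, -0.9, 0, 0, 0, 0], [0, 0, 0, 0, 0, -1], [0, 0, 0, 0, 0, -1], [0, 0, 0, 0, 0, -1], [0, 0, 0, 0, 0, -1], [0, 0, 0, 0, 0, -1], [0, 0, 0, 0, 0, -1], [0, 0, 0, 0, 0, -1]]

```text
time: 7.47
eef_pos: [0.6131, 0.0926, 0.1072]
orientation: [3.141, -0.001, 0.549]
force: [0.5, 1.3, 0.0]
width: 1.0
```

Call:
step_arm:
  motion:
    - [[0, 0, 0, 0, 0, -1], [0, 0, 0, 0, 0, -1], [0, 0, 0, 0, 0, -1], [0, 0, 0, 0, 0, -1], [0, 0, 0, 0, 0, -1], [0, 0, 0, 0, 0, -1], [0, 0, 0, 0, 0, -1], [0, 0, 0, 0, 0, -1], [0, 0, 0, 0, 0, 0]]

```text
time: 8.22
eef_pos: [0.613, 0.0926, 0.1073]
orientation: [3.141, -0.0, 1.385]
force: [0.1, -1.1, 0.4]
width: 1.0
```

Run:
```python
from h import *; me()
p,d,c=shot('scene','s2'); cv2.imwrite('pics/s2c.png',cv2.resize(p[110:310,230:480,::-1],(750,600),interpolation=cv2.INTER_CUBIC))
```

```text
t 8.22 jig [ 47.6 141.6] z 107.3 yaw 79.34 F [ 0.1 -1.1  0.4] w 1.0
```

View pics/s2c.png

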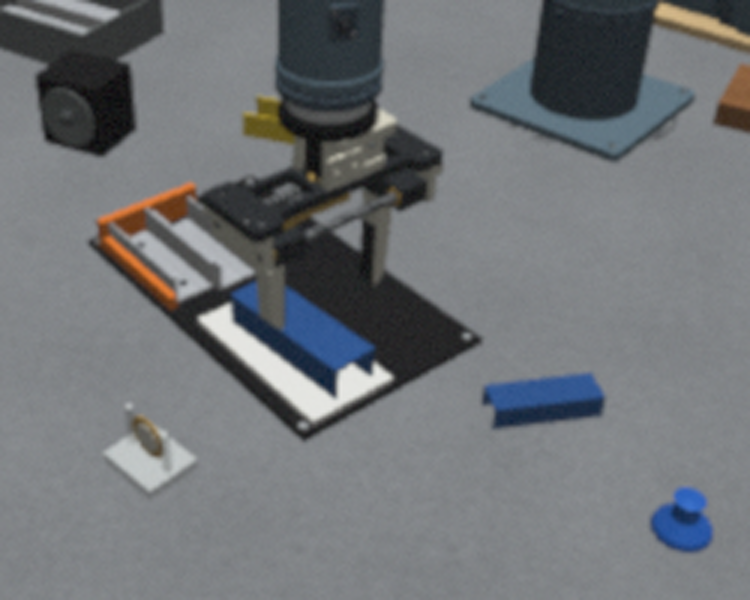

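The fingers straddle the cap and the trough stays flush. I descend, then grip lightly to square and centre the cap.

Call:
step_arm:
  motion:
    - [[0, -0.05, 0.62, 0, 0, 0.03], [0, 0, 0.62, 0, 0, 0], [0, 0, 0.62, 0, 0, 0], [0, 0, 0.6, 0, 0, 0], [0, 0, 0, 0, 0, 0]]

```text
time: 8.68
eef_pos: [0.6088, 0.0928, 0.0298]
orientation: [-3.136, 0.001, 1.375]
force: [-0.3, -0.5, 0.3]
width: 0.998
```

Call:
step_arm:
  motion:
    - [[0, 0, 0, 0, 0, 0], [0, 0, 0, 0, 0, 0], [0, 0, 0, 0, 0, 0], [0, 0, 0, 0, 0, 0], [0, 0, 0, 0, 0, 0], [0, 0, 0, 0, 0, 0]]
  jaw: 0.6
  newtons: 8

```text
time: 9.18
eef_pos: [0.6116, 0.0928, 0.0342]
orientation: [3.141, -0.0, 1.378]
force: [-0.1, 1.0, 1.0]
width: 0.623
```

Run:
```python
from h import *; me()
z=shot('top'); p,d,c=z; W=cloud(d,c); h=cv2.cvtColor(p,cv2.COLOR_RGB2HSV).astype(int)
b=(h[...,1]>100)&(h[...,0]>95)&(h[...,0]<130)&(W[...,2]>.036)&(W[...,2]<.05); b[:,:255]=0;b[:,420:]=0
J=jig(W[b][:,:2]); print(b.sum(),rect(J/1000))
```

```text
t 9.18 jig [ 46.2 141.6] z 34.2 yaw 78.95 F [-0.1  1.   1. ] w 0.623
517 [42.5 69.6 71.3 47.4  2.8]
```

Call:
step_arm:
  motion:
    - [[0, 0, 0, 0, 0, 0], [0, 0, 0, 0, 0, 0], [0, 0, 0, 0, 0, 0], [0, 0, 0, 0, 0, 0]]

```text
time: 9.57
eef_pos: [0.6113, 0.0929, 0.0337]
orientation: [-3.142, -0.0, 1.378]
force: [-2.0, -0.1, 3.0]
width: 0.491
```

```bash
cat >> h.py <<'E'
def cap():
    p,d,c=shot('top'); W=cloud(d,c); h=cv2.cvtColor(p,cv2.COLOR_RGB2HSV).astype(int)
    b=(h[...,1]>100)&(h[...,0]>95)&(h[...,0]<130)&(W[...,2]>.034)&(W[...,2]<.05); b[:,:255]=0;b[:,420:]=0
    print('cap',b.sum(),rect(jig(W[b][:,:2])/1000),'z',np.median(W[b][:,2]).round(4))
E
python3 -c "
from h import *
me();cap()"
```

```text
t 9.57 jig [ 45.9 141.5] z 33.7 yaw 78.96 F [-2.  -0.1  3. ] w 0.491
cap 527 [44.1 70.8 75.  47.  -0.8] z 0.0419
```

Call:
step_arm:
  motion:
    - [[-0.2, 0, 0, 0, 0, 0], [-0.3, 0, 0, 0, 0, 0], [-0.3, 0, 0, 0, 0, 0], [-0.3, 0, 0, 0, 0, 0], [-0.3, 0, 0, 0, 0, 0], [-0.3, 0, 0, 0, 0, 0], [0, 0, 0, 0, 0, 0]]

```text
time: 10.2
eef_pos: [0.6014, 0.0401, 0.0337]
orientation: [3.141, 0.001, 1.377]
force: [-1.1, -3.0, 4.5]
width: 0.494
```

Run:
```python
from h import *
me();cap()
p,d,c=shot('top'); a=p[140:280,235:425,::-1]; cv2.imwrite('pics/top4.png',cv2.resize(a,(760,560),interpolation=cv2.INTER_CUBIC))
```

```text
t 10.2 jig [46.1 87.8] z 33.7 yaw 78.88 F [-1.1 -3.   4.5] w 0.494
cap 433 [44.4  9.1 59.1 47.3 -0.6] z 0.042
```

View pics/top4.png

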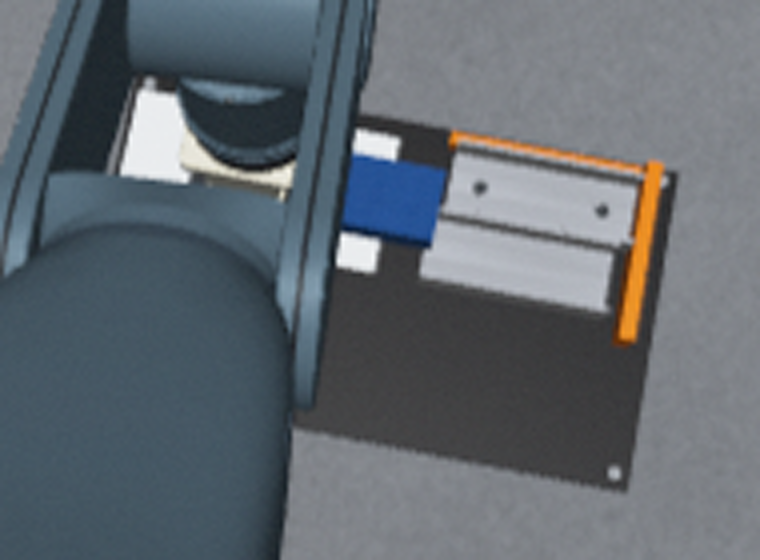

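The cap is aligned over the seam, with its lead end at the channel mouth. I slide on in the grip.

Call:
step_arm:
  motion:
    - [[-0.2, 0, 0, 0, 0, 0], [-0.2, 0, 0, 0, 0, 0], [-0.2, 0, 0, 0, 0, 0], [-0.2, 0, 0, 0, 0, 0], [-0.2, 0, 0, 0, 0, 0], [-0.2, 0, 0, 0, 0, 0], [0, 0, 0, 0, 0, 0]]

```text
time: 10.88
eef_pos: [0.5948, 0.0069, 0.0337]
orientation: [3.141, -0.0, 1.378]
force: [0.1, -0.8, 5.1]
width: 0.495
```

```bash
python3 -c "
from h import *
me();cap()"
```

```text
t 10.88 jig [45.8 54. ] z 33.7 yaw 78.96 F [ 0.1 -0.8  5.1] w 0.495
cap 356 [ 43.8 -15.1  79.2  47.9   1.7] z 0.042
```

Call:
step_arm:
  motion:
    - [[0, 0, 0, 0, 0, 0], [0, 0, 0, 0, 0, 0], [0, 0, 0, 0, 0, 0], [0, 0, 0, 0, 0, 0], [0.5, 0, 0, 0, 0, 0], [0.5, 0, 0, 0, 0, 0], [0.5, 0, 0, 0, 0, 0], [0.4, 0, 0, 0, 0, 0]]
  jaw: 0.25

```text
time: 11.6
eef_pos: [0.6055, 0.0643, 0.0331]
orientation: [-3.141, -0.0, 1.378]
force: [-0.8, 0.2, 0.3]
width: 0.748
```

Call:
step_arm:
  motion:
    - [[0, 0, 0, 0, 0, 0], [0, 0, 0, 0, 0, 0], [0, 0, 0, 0, 0, 0], [0, 0, 0, 0, 0, 0], [0, 0, 0, 0, 0, 0], [0, 0, 0, 0, 0, 0], [0, 0, 0, 0, 0, 0], [0, 0, 0, 0, 0, 0], [0, 0, 0, 0, 0, 0]]
  jaw: 0.78

```text
time: 12.35
eef_pos: [0.6056, 0.0631, 0.0335]
orientation: [3.142, -0.0, 1.378]
force: [0.2, 0.3, -0.3]
width: 0.225
```

```bash
python3 -c "
from h import *
me();cap()"
```

```text
t 12.35 jig [ 45.9 111.3] z 33.5 yaw 78.94 F [ 0.2  0.3 -0.3] w 0.225
cap 897 [ 44.3   6.7 122.3  47.   -0.2] z 0.0419
```

Call:
step_arm:
  motion:
    - [[-0.2, 0, 0, 0, 0, 0], [-0.2, 0, 0, 0, 0, 0], [-0.16, 0, 0, 0, 0, 0], [-0.16, 0, 0, 0, 0, 0], [-0.16, 0, 0, 0, 0, 0], [-0.16, 0, 0, 0, 0, 0], [-0.16, 0, 0, 0, 0, 0], [-0.16, 0, 0, 0, 0, 0], [-0.16, 0, 0, 0, 0, 0], [0, 0, 0, 0, 0, 0]]

```text
time: 13.23
eef_pos: [0.5966, 0.0175, 0.0334]
orientation: [-3.141, 0.0, 1.377]
force: [0.4, -0.3, 0.1]
width: 0.221
```

Call:
step_arm:
  motion:
    - [[-0.16, 0, 0, 0, 0, 0], [-0.16, 0, 0, 0, 0, 0], [-0.16, 0, 0, 0, 0, 0], [-0.16, 0, 0, 0, 0, 0], [-0.16, 0, 0, 0, 0, 0], [0, 0, 0, 0, 0, 0]]

```text
time: 13.73
eef_pos: [0.5921, -0.0061, 0.0334]
orientation: [-3.142, 0.0, 1.377]
force: [0.6, -1.1, 0.3]
width: 0.222
```

Run:
```python
from h import *
me();cap()
p,d,c=shot('scene'); cv2.imwrite('pics/s5.png',cv2.resize(p[150:270,240:390,::-1],(750,600),interpolation=cv2.INTER_CUBIC))
```

```text
t 13.73 jig [45.7 40.8] z 33.4 yaw 78.92 F [ 0.6 -1.1  0.3] w 0.222
cap 625 [ 44.5 -47.7 119.3  47.2  -0.6] z 0.0401
```

View pics/s5.png

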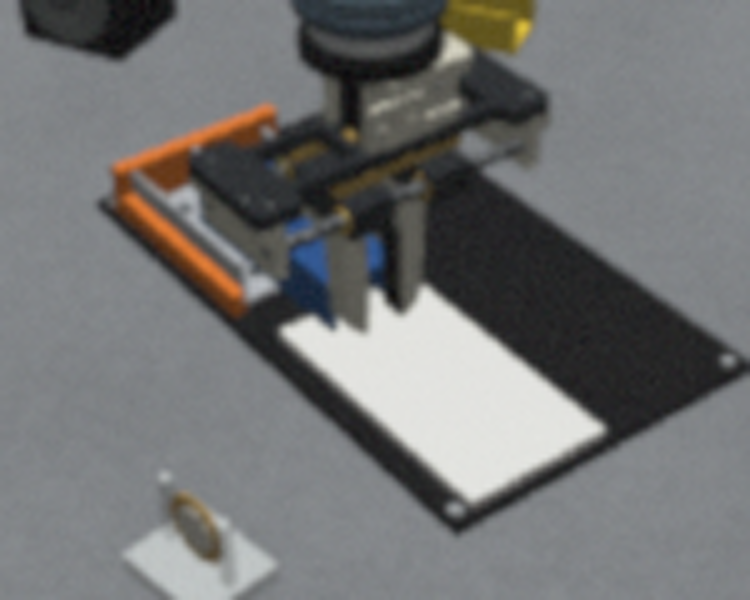

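The cap is entering squarely, with both fingers on its rear end. I continue.

Call:
step_arm:
  motion:
    - [[-0.14, 0, 0, 0, 0, 0], [-0.14, 0, 0, 0, 0, 0], [-0.14, 0, 0, 0, 0, 0], [-0.14, 0, 0, 0, 0, 0], [-0.14, 0, 0, 0, 0, 0], [-0.14, 0, 0, 0, 0, 0], [-0.14, 0, 0, 0, 0, 0], [0, 0, 0, 0, 0, 0]]

```text
time: 14.5
eef_pos: [0.5866, -0.0348, 0.0335]
orientation: [3.142, 0.0, 1.377]
force: [-0.2, 0.6, 0.4]
width: 0.222
```

Call:
step_arm:
  motion:
    - [[-0.08, 0, 0, 0, 0, 0], [-0.08, 0, 0, 0, 0, 0], [0, 0, 0, 0, 0, 0]]

```text
time: 14.75
eef_pos: [0.5857, -0.0389, 0.0335]
orientation: [3.142, 0.0, 1.378]
force: [0.9, -0.4, -0.1]
width: 0.22
```

```bash
python3 -c "
from h import *
me();cap()"
```

```text
t 14.75 jig [45.6  7.3] z 33.5 yaw 78.95 F [ 0.9 -0.4 -0.1] w 0.22
cap 556 [ 44.1 -84.4 112.   47.3  -0.4] z 0.0388
```

Call:
step_arm:
  motion:
    - [[-0.08, 0, 0, 0, 0, 0], [-0.05, 0, 0, 0, 0, 0], [0, 0, 0, 0, 0, 0]]

```text
time: 15.05
eef_pos: [0.585, -0.0426, 0.0335]
orientation: [3.142, 0.0, 1.378]
force: [-0.4, -0.2, 0.5]
width: 0.219
```

Call:
step_arm:
  motion:
    - [[-0.06, 0, 0, 0, 0, 0], [0, 0, 0, 0, 0, 0]]

```text
time: 15.22
eef_pos: [0.5847, -0.0429, 0.0335]
orientation: [-3.141, -0.002, 1.378]
force: [0.8, 6.6, 0.5]
width: 0.219
```

Call:
step_arm:
  motion:
    - [[-0.06, 0, 0, 0, 0, 0], [0, 0, 0, 0, 0, 0]]

```text
time: 15.38
eef_pos: [0.5844, -0.0431, 0.0335]
orientation: [-3.141, -0.004, 1.378]
force: [1.6, 11.9, 1.1]
width: 0.221
```

It stalled at TCP y of about 3 mm with a 12 N reaction, so it is against the stop. I back off, lift clear and look.

Call:
step_arm:
  motion:
    - [[0.3, 0, 0, 0, 0, 0], [0.7, 0, 0, 0, 0, 0], [0, 0, -0.9, 0, 0, 0], [0, 0, -0.9, 0, 0, 0], [0, 0, -0.9, 0, 0, 0], [-0.6, -0.85, -0.4, 0, 0, 0], [-0.6, -0.85, -0.4, 0, 0, 0], [-0.6, -0.85, -0.4, 0, 0, 0], [-0.6, -0.85, -0.4, 0, 0, 0], [-0.6, -0.85, -0.4, 0, 0, 0]]

```text
time: 16.22
eef_pos: [0.4462, -0.0807, 0.1749]
orientation: [3.142, 0.001, 1.379]
force: [-0.7, -0.8, 0.8]
width: 0.217
```

Call:
step_arm:
  motion:
    - [[0, -0.8, -0.4, 0, 0, 1], [0, 0, 0, 0, 0, 1], [0, 0, 0, 0, 0, 1], [0, 0, 0, 0, 0, 1], [0, 0, 0, 0, 0, 1], [0, 0, 0, 0, 0, 1], [0, 0, 0, 0, 0, 1], [0, 0, 0, 0, 0, 1]]

```text
time: 16.88
eef_pos: [0.424, -0.0759, 0.1865]
orientation: [3.141, 0.0, 0.535]
force: [0.2, 0.6, 0.6]
width: 0.221
```

Call:
step_arm:
  motion:
    - [[0, 0, 0, 0, 0, 1], [0, 0, 0, 0, 0, 1], [0, 0, 0, 0, 0, 1], [0, 0, 0, 0, 0, 1], [0, 0, 0, 0, 0, 1], [0, 0, 0, 0, 0, 1], [0, 0, 0, 0, 0, 1], [0, 0, 0, 0, 0, 0], [0, 0, 0, 0, 0, 0]]

```text
time: 17.63
eef_pos: [0.4241, -0.0758, 0.1865]
orientation: [3.141, -0.0, -0.189]
force: [1.1, -1.1, -0.0]
width: 0.223
```

Run:
```python
from h import *
me();cap()
p,d,c=shot('wrist'); W=cloud(d,c); J=jig(W[...,:2]);Z=W[...,2]*1000
h=cv2.cvtColor(p,cv2.COLOR_RGB2HSV).astype(int)
b=(h[...,1]>100)&(h[...,0]>95)&(h[...,0]<130)&(Z>34)&(abs(J[...,1]+75)<90)&(J[...,0]>0)
print('wrist cap',rect(J[b]/1000)); A=np.c_[J[b],np.ones(b.sum())]
print('plane slopes*100mm, z at home',np.linalg.lstsq(A,Z[b],rcond=None)[0][:2]*100,np.median(Z[b]))
cv2.imwrite('pics/w6.png',p[:,:,::-1])
p,d,c=shot('scene'); cv2.imwrite('pics/s6.png',cv2.resize(p[150:270,240:390,::-1],(750,600),interpolation=cv2.INTER_CUBIC))
```

```text
t 17.63 jig [-106.3  -59.4] z 186.5 yaw -10.86 F [ 1.1 -1.1 -0. ] w 0.223
cap 151 [ 55.3 -74.6 138.   24.6   0.8] z 0.039
wrist cap [ 45.3 -75.9 139.1  46.2   0. ]
plane slopes*100mm, z at home [0.70172857 0.08578389] 41.41424745395338
```

View pics/w6.png

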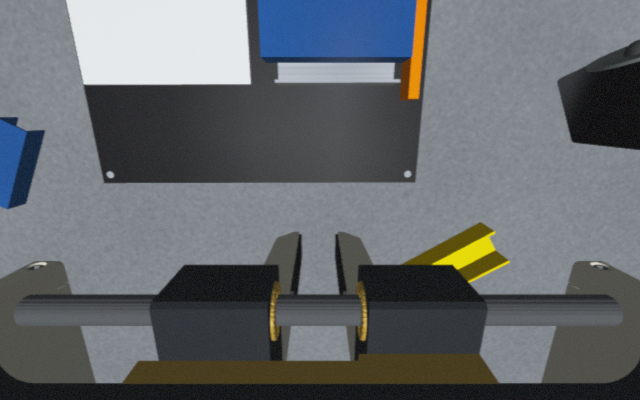

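View pics/s6.png

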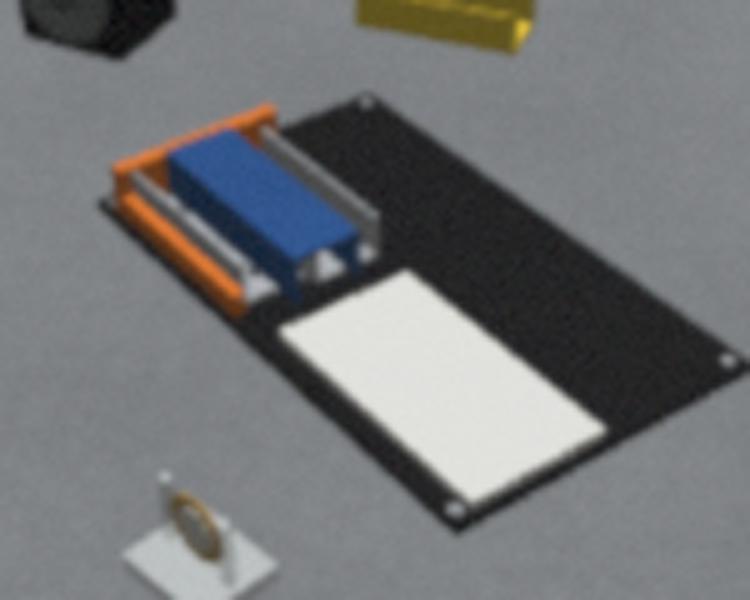

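The cap is home: (45.3, -75.9), yaw 0, top at 41.4 mm, level. One last check that the trough is still flush under it, using the outer edge of its near flange, which should be at x = 0.

Run:
```python
from h import *
p,d,c=shot('wrist'); W=cloud(d,c); J=jig(W[...,:2]);Z=W[...,2]*1000;x,y=J[...,0],J[...,1]
m=(Z>31)&(Z<39.5)&(x>-30)&(x<10)
for a,b in((-130,-110),(-105,-80),(-75,-50),(-45,-17)):
    s=m&(y>a)&(y<b); print(a,b,s.sum(),np.percentile(x[s],[3,50,97]).round(1) if s.any() else '')
m&=(y>-138);print('y',np.percentile(y[m],[1,99]))
```

```text
-130 -110 84 [0.8 2.2 3.6]
-105 -80 103 [0.9 2.  3.7]
-75 -50 104 [0.9 2.4 3.8]
-45 -17 114 [1.  2.1 3.8]
y [-136.497  -19.3  ]
```

The flange sits at x 0 to 3 mm along its whole length, so the trough is flush and parallel. I hand in.

```bash
python3 -c "
from station import manip; print(manip.sign_off())"
```

```text
the job is handed in; nothing more can be done
None
```

The job is done and handed in, at about 18 s of the 48 s allowed.

- **Loose channel:** I pushed it sideways with two fingers until it stopped flush against the fixed channel, at about 11 N. After the cap went in, its near flange still measured jig x ≈ 1 to 4 mm along its whole length. That is parallel to the seam and within about 1 mm of flush. Its centre is at about jig y -78 mm, inside the -60 mm limit.
- **Blue cap:** I squared it on the plate with a light grip, slid it into the channel mouths, then pushed its rear end until it met the stop at about 12 N. The last wrist-camera check put it at jig (45.3, -75.9) mm, yaw 0°, against a home of (46, -75) mm. Its top read 41.4 mm against the expected 41 mm.
- **Level:** the fitted plane showed 0.7 mm per 100 mm across the channels and 0.1 mm per 100 mm along them. I put that down to depth noise.
- **Other things on the shelf:** the arm touched nothing else, and those in the last pictures were where they had been. I did not re-measure each one.
- **Check that disagreed:** the last top-camera fit gave the cap at x 55 mm, because the arm hid part of it. I relied on the unobstructed wrist view instead.

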